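# Clip a moisture cartridge into the storage box

### The job

Slide back the cover of the orange box, push the white vented cartridge straight down over the two snap hooks inside until both sides click home, then slide the cover fully shut. Leave the two glass jars and the pestle where they are.

Things in the scene. Friction and masses are not known exactly. Their poses are not given: they have to be found in the camera images.
- cartridge_center (a point): Centre, 18 mm above the underside, of the loose white vented cartridge (50 to 100 g): block 56 long (x) x 30 wide (y) x 36 mm high, z up, lying on the ledge (z = 0). Take it across the 30 mm width. At each end, level with the underside, is a flat loop 6 mm thick, 36 mm wide, reaching 50 mm from the centre: a window (x 28 to 44 mm, 26 mm wide), then a 6 mm end bar. Either way round fits.
- loop_a (a point): Middle of the underside of the cartridge's end bar on its +x side, 47 mm from the cartridge's centre; axes as the cartridge.
- loop_b (a point): The same on the cartridge's -x side.
- box: Orange plastic box fixed to the ledge, 140 mm wide (x), 220 mm long (y); origin at the centre of its underside. Walls 5 mm; side walls 57 mm high, +y end wall 54 mm, inner floor 5 mm above the ledge. The cartridge goes in the +y compartment (130 mm in x, y from -33 to 105 mm); a divider 35 mm high parts it from two tins that stay inside.
- seat (a point): Centre of the top of the grey seat pad (50 x 26 mm) in the box, 9 mm above the ledge, 35 mm from the box's centre towards +y: the centre of the cartridge's underside belongs here, its length along x (the line of the two hooks). Axes as the box. Unclipped, the cartridge stands about 14 mm too high and blocks the cover; clipped, it clears the cover by 4 mm.
- hook_a_tip (a point): Top of the upright grey snap hook on the seat's +x side: 36 mm from the seat in x, 26 mm above it; 14 mm wide in y. Passes up through a cartridge window. Its outer face slopes outward and down to a barb 47 mm from the seat, whose underside is 7 mm above seat level. An end bar pushed down (some 10 to 20 N for both hooks) bends it inward until the barb springs back over the bar, with 1 mm of play.
- hook_b_tip (a point): The same, mirrored, on the seat's -x side.
- cover_ridge (a point): Centre of the finger ridge on the box's orange sliding cover: a rib 50 mm (x) x 12 mm (y) x 18 mm high; its foot, the cover's top face, is 54 mm above the ledge. Axes as the box. The cover opens towards -y, with 1 to 2 N of friction, and stays where it is left; its front edge is 40 mm from the ridge on the +y side. Shut, the ridge is 30 mm from the seat towards +y.
- cover (a joint): Opening of the sliding cover in m: 0 shut against its stop, 0.125 fully back; it starts 0 to 0.03 open.
- hook_a (a joint): Inward deflection in m of the hook at the seat's +x side: 0 standing free (sprung back), up to 0.008; about 0.003 as the end bar passes the barb.
- hook_b (a joint): The same for the hook at the seat's -x side.
- jar_a: Capped glass jar, radius 34 mm, 95 mm high; origin at the centre of its underside. It may stand on either of two places on the robot's left, the cartridge being on the other. Leave alone.
- jar_b: Capped glass jar, radius 36 mm, 120 mm high, on the far right, clear of the opened cover; origin under its centre. Leave alone.
- pestle: Ceramic pestle lying flat along its x, 115 mm long, 32 mm thick at most, on the far left; origin below its thick end. Leave alone.
Things that resemble listed ones, but are neither listed nor needed, are in the scene too. Leave any blue look-alike of the part that bears cartridge_center alone.

How it is judged:
By the outcome, as a careful person would: the job done as asked, in the order asked, and still so for the second after the job is handed in, with the robot touching nothing.
It also fails if it takes over 67 s, if anything falls off the work surface, if the arm or the gripper's body presses on something with over 40 N, if the wrist force passes 120 N, or if a joint passes its speed limit or range.

### The arm

A 6-joint arm with a two-finger parallel gripper is mounted at the origin on the work surface. World frame = base frame: x ahead of the robot, y to its left, z up, the work surface at z = 0. Lengths are in m, angles in rad, forces in N, time in s.
With the tool pointing down it reaches from about 0.35 to 0.775 m from the base axis. Payload 7.3 kg.
Tool frame: the origin (TCP) lies on the front face of the gripper's body, between the roots of the fingers; the fingertips stand 66 mm ahead of it and the grasp point (between the pads) lies 47 mm ahead of it; z points along the fingers, y is the direction in which the jaws open and shut (so a half turn about z gives the same grasp; the last joint's range is limited). The gripper opens to 92 mm and grips with 3 to 60 N. Pads are 19 mm wide; open, the fingers measure 130 mm over their backs; the gripper's body (75 mm by 190 mm) begins 47 mm behind the grasp point.
Start: joints at [-1.453, 0.342, 1.524, -0, 1.275, -0.146], TCP at [0.137, -0.507, 0.292] pointing down, gripper open.
Joint ranges: [-2.53, 2.53], [-0.77, 2.02], [0.04, 2.7], [-1, 4.14], [0.28, 2.66], [-3.11, 3.11]. Speed limits (rad/s): [2.57, 2.57, 3.14, 3.14, 3.14, 3.14].

### API

Orientations are given as [roll, pitch, yaw] about the fixed x, y, z axes, in that order (R = Rz(yaw) Ry(pitch) Rx(roll)).
In Python, from cell import observe, read_camera, hand_in, search_frame, tip_of gives the robot as it stands. The module is installed in compiled form; this text tells all that it offers.
- The arm moves only by the tool apply_moves, never from a script. Its argument "motion" is a list of rows, each an object with "offset": the shift along the tool's x, y, z in mm, a list of three; "rotation": the turn, a rotation vector about the tool's x, y, z in rad, a list of three. In form: [{"offset": [x, y, z], "rotation": [rx, ry, rz]}, ...]. A call has 1 to 12 rows; each row shifts and turns the pose as measured when the row begins, along the tool's axes as they then stand; what a row does not reach is not made up. A row lasts 1/12 s, in which the tool goes at most 41.7 mm and 7.16 degrees, less where a joint would pass 70% of its speed; a pose out of reach is approached as far as the arm can. A call with a gripper value outside its range is refused whole. "grip" is the closure, from 0 (fully open) to 1 (shut), set as the call begins (left out, the last holds). The fingers move at their own pace and stop on an object; "grip_force" is the grip in N (left out, the last holds). Time passes only in rows, so rows that do not move let the fingers close. It gives the time, the measured TCP pose, the force and the opening at its end, in the units of the state.
- observe(): the state, without advancing time (a new reading comes with each control period).
- read_camera(name): name is "scene" or "top" or "wrist"; returns a dict with "img" (384x512x3 uint8, red, green, blue), "camera_matrix" (3x3 intrinsics, pixels), "D" ([k1, k2, p1, p2, k3] as OpenCV has them; the pictures are not rectified), "R" (3x3) and "t" (3): a world point X has camera coordinates R X + t; the wrist camera has in their place "tool_from_camera" (4x4, takes a point from camera to tool coordinates, whose origin is the TCP and whose axes are the flange's). Camera axes: x right, y down, z forward; pixel columns grow to the right and rows downward; lengths in m; the calibration is good to about 2 mm. A picture is of the moment at which its call begins: read the wrist's pose just before it. There is no depth.
- hand_in(): hands the job in, once; it reports no verdict.
Trained networks look in a picture, given as the dict that the camera call returned (one of the last four; its "shot" number tells which), for a name from the list of things; names that differ only in an ending like _2 or _b are one class to them, and where a whole thing is asked for, a point or a joint stands for the part that bears it (a point fixed in the world has none). Each returns a list of dicts, best first, with "score" (0 to 1); they miss things now and then, are a little off and sometimes report something else, mostly with a low value. They report only what shows in the picture. A call takes as long as a camera call. They do not tell look-alikes from the thing itself.
- search_frame(query, picture): "location" ([x, y, z] in m, in world coordinates, good to about 4 mm: the middle of the surface that is visible of it).
- tip_of(query, picture): "location" ([x, y, z] in m, in world coordinates, good to about 4 mm: a listed point, or the origin of a listed thing).
The state is a dict: "time": time; "qpos": joint angles; "qvel": joint speeds; "joint_efforts": joint torques, N m; "tool_pos": TCP position; "tool_rot": TCP orientation; "contact_force": force on the tool from outside, world axes, zero at the start; "torque": the same for the moment, N m; "opening": finger opening in m.
Only numpy, scipy, OpenCV 4.12 (cv2) and the standard library are available. Lean on these libraries where they do the work, as an engineer would, in place of code of your own. Each camera call takes 0.05 s, during which the arm holds its last target.

## Working session

There is one attempt and no reset: what is moved stays moved. The work goes in short steps, Python scripts to look and compute and a tool call to move; the robot and the scene stay as the last step left them, time stands still between calls to the robot, and variables do not carry over. Pictures are saved under pics/ and viewed, and the job is handed in when it is done.

Besides the shell and the picture viewer there is one more tool, called after "Request:" as a command line: name --argument value ..., lists and objects as JSON in quotes. apply_moves: Moves the arm, as the interface text tells. Its arguments: {"type":"object","properties":{"motion":{"type":"array"},"grip":{"type":"number"},"grip_force":{"type":"number"}},"required":["motion"]}

```bash
mkdir -p pics; ls
python3 - <<'E'
from cell import *
import cv2
s=observe();print(s)
for n in("scene","top"):
    p=read_camera(n);cv2.imwrite(f"pics/{n}0.png",p["img"][:,:,::-1]);print(n,p["R"],p["t"],p["camera_matrix"],p["D"])
    for q in("cartridge_center","loop_a","box","seat","hook_a_tip","cover_ridge","jar_a","jar_b","pestle"):
        print(q,[(round(d["score"],2),[round(float(v),3) for v in d["location"]]) for d in tip_of(q,p)[:4]])
print(observe()["time"])
E
```

```text
pics
{'time': 0.0, 'qpos': array([-1.45301947e+00,  3.42729343e-01,  1.52499614e+00, -2.71778568e-05,
        1.27539907e+00, -1.46019165e-01]), 'qvel': array([-0.00016279, -0.00127443, -0.00012868, -0.00029933,  0.00025473,
       -0.00041185]), 'joint_efforts': array([-4.38348679e-04, -4.31243920e+01, -2.44222856e+01,  7.18801282e-02,
        5.60044439e-02, -1.52467323e-04]), 'tool_pos': array([ 0.13686203, -0.50653659,  0.29154874]), 'tool_rot': array([-3.14007328e+00, -1.97179771e-04,  2.63803808e-01]), 'contact_force': array([ 0.42966877,  0.31593604, -0.88241638]), 'torque': array([ 0.01620779,  0.03587324, -0.02969577]), 'opening': 0.09163565774449069}
scene [[ 0.7188186   0.69511078  0.01099232]
 [ 0.41671349 -0.41816207 -0.80714952]
 [-0.55646176  0.58477474 -0.59024471]] [-0.33058381 -0.14653852  1.28663588] [[347.77038255   0.         254.46037749]
 [  0.         347.77038255 194.21415176]
 [  0.           0.           1.        ]] [0.02660266 0.         0.         0.         0.        ]
cartridge_center [(0.77, [0.475, 0.22, 0.018]), (0.75, [0.326, 0.148, 0.017])]
loop_a
[... 673 characters left out ...]
0.         440.00249278 199.11290007]
 [  0.           0.           1.        ]] [-0.10551102  0.          0.          0.          0.        ]
cartridge_center [(0.76, [0.334, 0.148, 0.02]), (0.66, [0.472, 0.221, 0.019])]
loop_a [(0.88, [0.317, 0.193, 0.001]), (0.79, [0.519, 0.239, -0.004]), (0.67, [0.348, 0.104, -0.0]), (0.64, [0.434, 0.206, -0.002])]
box [(0.95, [0.579, -0.112, -0.0]), (0.32, [0.603, -0.053, 0.058])]
seat []
hook_a_tip []
cover_ridge [(0.84, [0.602, -0.052, 0.058])]
jar_a [(0.63, [0.622, 0.241, 0.0]), (0.58, [0.519, -0.448, 0.002])]
jar_b [(0.63, [0.622, 0.241, 0.0]), (0.58, [0.519, -0.448, 0.002])]
pestle [(0.68, [0.517, 0.398, 0.003]), (0.45, [0.521, 0.237, -0.002])]
1.0
```

View pics/top0.png

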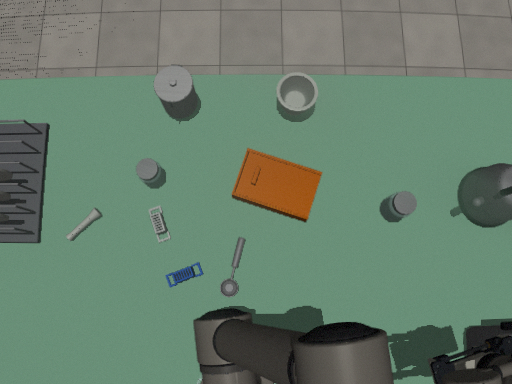

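View pics/scene0.png

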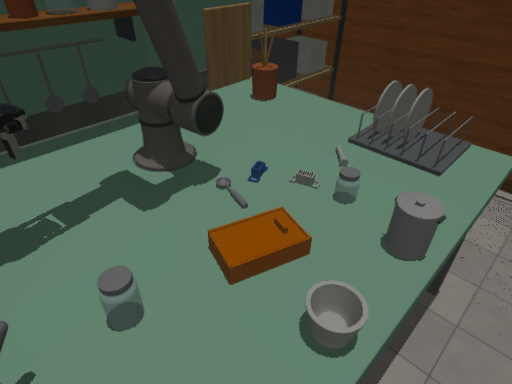

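The white cartridge is at top (159,224) / scene (305,178). The only look-alike is the blue one at top (185,274) / scene (258,171), so I choose the white one. Jar_a is at top (149,172), and the cover ridge is at top (256,176). Next I fit the poses and check the choice in a close crop.

```bash
cat > h.py <<'E'
import numpy as np,cv2
from scipy.optimize import minimize
def proj(p,X):
    r,_=cv2.Rodrigues(p["R"]);return cv2.projectPoints(np.array(X,float),r,p["t"],p["camera_matrix"],p["D"])[0][:,0]
def tocam(p,tool_pos,tool_rot):
    from scipy.spatial.transform import Rotation as Ro
    T=np.eye(4);T[:3,:3]=Ro.from_euler("xyz",tool_rot).as_matrix();T[:3,3]=tool_pos
    W=np.linalg.inv(T@np.array(p["tool_from_camera"]));p["R"]=W[:3,:3];p["t"]=W[:3,3];return p
def place(X,x,y,w):
    X=np.array(X,float);c,s=np.cos(w),np.sin(w)
    return np.c_[c*X[:,0]-s*X[:,1]+x,s*X[:,0]+c*X[:,1]+y,X[:,2]]
def hull(p,X):
    S=8;m=np.zeros((384*2,512*2),np.uint8);h=cv2.convexHull((proj(p,X)*2*16).astype(np.int32))
    cv2.fillConvexPoly(m,h,255,cv2.LINE_AA,4);return cv2.resize(m,(512,384),interpolation=cv2.INTER_AREA)/255.
def fit(ms,ps,X,x0):
    f=lambda v:sum(np.abs(hull(p,place(X,*v))-m).sum()/m.sum() for m,p in zip(ms,ps))
    best=None
    for w in(-.1,0,.1):
        r=minimize(f,[x0[0],x0[1],x0[2]+w],method="Nelder-Mead",options=dict(initial_simplex=[[x0[0]+a,x0[1]+b,x0[2]+w+c] for a,b,c in((0,0,0),(.01,0,0),(0,.01,0),(0,0,.1))],xatol=1e-4,fatol=1e-4))
        if best is None or r.fun<best.fun:best=r
    return best.x,best.fun
BOX=[(sx*.07,y,z) for sx in(-1,1) for y,h in((-.11,.057),(.11,.056)) for z in(0,h)]
def orange(im):
    h=cv2.cvtColor(im,cv2.COLOR_RGB2HSV);m=((h[...,0]<18)&(h[...,1]>150)&(h[...,2]>60)).astype(np.uint8)
    n,l,st,_=cv2.connectedComponentsWithStats(m);return m,l,st
E
python3 - <<'E'
from cell import *;from h import *
ps=[read_camera("top"),read_camera("scene")];ms=[]
for p in ps:
    m,l,st=orange(p["img"]);u=proj(p,[(.58,-.1115,.05)])[0].astype(int);k=l[u[1],u[0]];print(u,k,st[k]);ms.append((l==k).astype(float))
for a in([0],[1],[0,1]):print(fit([ms[i] for i in a],[ps[i] for i in a],BOX,[.58,-.1115,-.25]))
p=ps[0];c=p["img"][140:300,130:340];cv2.imwrite("pics/crop1.png",cv2.resize(c,None,fx=3.6,fy=3.6,interpolation=cv2.INTER_CUBIC)[:,:,::-1])
E
```

```text
[275 184] 1 [ 232  149   90   71 3963]
[258 234] 57 [ 208  207  104   77 4914]
(array([ 0.58234221, -0.11504956, -0.33035596]), np.float64(0.07869756027568736))
(array([ 0.58187253, -0.11116055, -0.32729017]), np.float64(0.0499285754187715))
(array([ 0.58202685, -0.11222947, -0.32279489]), np.float64(0.13003453193445919))
```

View pics/crop1.png

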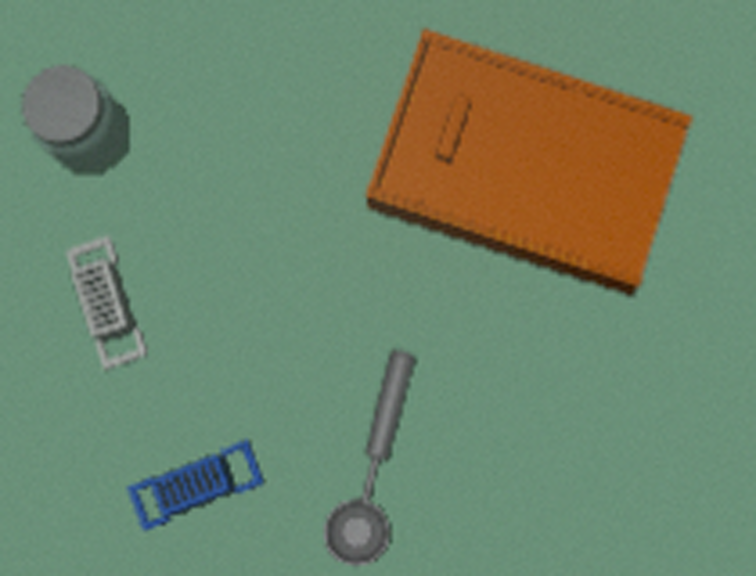

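```bash
cat >> h.py <<'E'
BW=-.328;BO=np.array([.5815,-.112])
def bx(x,y):return BO+[np.cos(BW)*x-np.sin(BW)*y,np.sin(BW)*x+np.cos(BW)*y]
def go(x,y,z,yaw):
    """total turn, and shift in tool axes (after the turn) to the target"""
    from cell import observe
    s=observe();p=s["tool_pos"];w=s["tool_rot"][2];d=np.array([x,y,z])-p
    dy=(yaw-w+np.pi/2)%np.pi-np.pi/2
    t=w+dy;c,n=np.cos(t),np.sin(t)
    print("t",round(s["time"],2),"pos",p.round(4),"rot",s["tool_rot"].round(4),"F",s["contact_force"].round(1),"op",round(s["opening"],4))
    print("rz",round(-dy,4),"off mm after turn",(1000*np.array([c*d[0]+n*d[1],n*d[0]-c*d[1],-d[2]])).round(1))
E
python3 -c "
from h import *
print(bx(0,.035),bx(0,.065))
go(.601,-.052,.2,BW)"
```

```text
[ 0.59277526 -0.0788659 ] [ 0.60243977 -0.05046525]
t 1.1 pos [ 0.1369 -0.5069  0.2922] rot [3.1415 0.     0.2638] F [-1.   0.2 -0.4] op 0.0917
rz 0.5918 off mm after turn [ 292.8 -580.1   92.2]
```

Request:
apply_moves --motion '[{"offset":[0,0,0],"rotation":[0,0,0.118]},{"offset":[0,0,0],"rotation":[0,0,0.118]},{"offset":[0,0,0],"rotation":[0,0,0.118]},{"offset":[0,0,0],"rotation":[0,0,0.118]},{"offset":[0,0,0],"rotation":[0,0,0.118]},{"offset":[17,-34,4],"rotation":[0,0,0]},{"offset":[17,-34,4],"rotation":[0,0,0]},{"offset":[17,-34,4],"rotation":[0,0,0]},{"offset":[17,-34,4],"rotation":[0,0,0]},{"offset":[17,-34,4],"rotation":[0,0,0]},{"offset":[17,-34,4],"rotation":[0,0,0]},{"offset":[17,-34,4],"rotation":[0,0,0]}]'

```text
time: 2.1
tool_pos: [0.3337, -0.3248, 0.263]
tool_rot: [3.136, -0.002, -0.37]
contact_force: [0.2, -1.0, -0.5]
opening: 0.092
```

Request:
apply_moves --motion '[{"offset":[17,-34,5],"rotation":[0,0,0]},{"offset":[17,-34,5],"rotation":[0,0,0]},{"offset":[17,-34,5],"rotation":[0,0,0]},{"offset":[17,-34,5],"rotation":[0,0,0]},{"offset":[17,-34,5],"rotation":[0,0,0]},{"offset":[17,-34,5],"rotation":[0,0,0]},{"offset":[17,-34,5],"rotation":[0,0,0]},{"offset":[17,-34,5],"rotation":[0,0,0]},{"offset":[10,-20,5],"rotation":[0,0,0]}]'

```text
time: 2.85
tool_pos: [0.5879, -0.0901, 0.216]
tool_rot: [3.135, -0.008, -0.369]
contact_force: [-0.1, -0.9, 0.3]
opening: 0.0919
```

Run:
```python
from h import *;from cell import *
go(.601,-.052,.2,BW)
s=observe();p=read_camera("wrist");cv2.imwrite("pics/w1.png",p["img"][:,:,::-1]);p=tocam(p,s["tool_pos"],s["tool_rot"])
print(np.array(p["tool_from_camera"]).round(3))
print(proj(p,[(*bx(x,y),.054+.018) for x in(-.025,.025) for y in(.056,.068)]).round(1),proj(p,[(*bx(x,.11),.057) for x in(-.07,.07)]).round(1))
print(tip_of("cover_ridge",p))
```

```text
t 2.85 pos [ 0.5879 -0.0901  0.216 ] rot [ 3.1349 -0.0079 -0.3686] F [-0.1 -0.9  0.3] op 0.0919
rz -0.0406 off mm after turn [  0.1 -40.3  16. ]
[[-0.    -0.957 -0.289  0.079]
 [ 1.    -0.    -0.001 -0.   ]
 [ 0.001 -0.289  0.957 -0.092]
 [ 0.     0.     0.     1.   ]]
[[220.6 230.3]
 [206.5 230.8]
 [215.8 172.7]
 [200.9 173.4]] [[169.4 269.8]
 [148.  117.7]]
[{'location': [0.5999, -0.055, 0.0694], 'score': 0.65}]
```

View pics/w1.png

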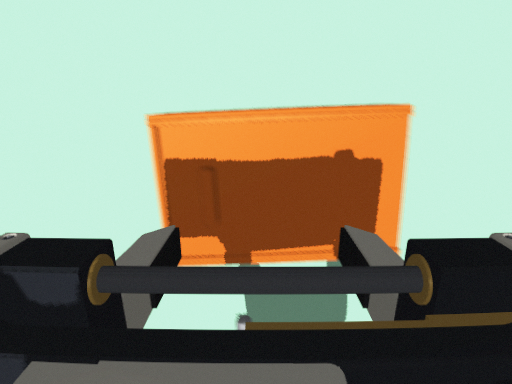

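Request:
apply_moves --motion '[{"offset":[0,-20,15],"rotation":[0.006,-0.008,-0.04]},{"offset":[0,-20,15],"rotation":[0,0,0]},{"offset":[0,0,15],"rotation":[0,0,0]},{"offset":[0,0,5],"rotation":[0,0,0]},{"offset":[0,0,0],"rotation":[0,0,0]}]' --grip 0.45

```text
time: 3.37
tool_pos: [0.6008, -0.053, 0.1639]
tool_rot: [3.139, 0.001, -0.324]
contact_force: [-0.6, 0.2, 0.4]
opening: 0.0631
```

Run:
```python
from h import *
go(.601,-.052,.125,BW)
```

```text
t 3.37 pos [ 0.6008 -0.053   0.1639] rot [ 3.1392e+00  1.5000e-03 -3.2370e-01] F [-0.6  0.2  0.4] op 0.0631
rz 0.0043 off mm after turn [-0.1 -1.  38.9]
```

Request:
apply_moves --motion '[{"offset":[0,-1,15],"rotation":[0.002,0.001,0.004]},{"offset":[0,0,14],"rotation":[0,0,0]},{"offset":[0,0,10],"rotation":[0,0,0]},{"offset":[0,0,0],"rotation":[0,0,0]}]'

```text
time: 3.7
tool_pos: [0.601, -0.056, 0.1272]
tool_rot: [3.141, -0.004, -0.332]
contact_force: [-0.4, 0.3, -0.4]
opening: 0.0505
```

Request:
apply_moves --motion '[{"offset":[0,0,0],"rotation":[0,0,0]},{"offset":[0,0,0],"rotation":[0,0,0]},{"offset":[0,0,0],"rotation":[0,0,0]},{"offset":[0,0,0],"rotation":[0,0,0]},{"offset":[0,0,0],"rotation":[0,0,0]},{"offset":[0,0,0],"rotation":[0,0,0]}]' --grip 1 --grip_force 12

```text
time: 4.2
tool_pos: [0.6022, -0.058, 0.1314]
tool_rot: [3.142, -0.009, -0.334]
contact_force: [-0.2, 1.8, -0.7]
opening: 0.0151
```

Run:
```python
from h import *
go(*bx(0,.065-.125),.125,BW)
```

```text
t 4.2 pos [ 0.6022 -0.058   0.1314] rot [ 3.1415 -0.0093 -0.334 ] F [-0.2  1.8 -0.7] op 0.0151
rz -0.006 off mm after turn [ -2.2 117.8   6.4]
```

Request:
apply_moves --motion '[{"offset":[0,0,3],"rotation":[0,-0.005,-0.003]},{"offset":[0,0,3],"rotation":[0,-0.005,-0.003]},{"offset":[0,0,2],"rotation":[0,0,0]}]'

```text
time: 4.45
tool_pos: [0.6036, -0.0581, 0.1288]
tool_rot: [3.142, -0.004, -0.326]
contact_force: [-6.5, 0.8, 13.7]
opening: 0.0121
```

Request:
apply_moves --motion '[{"offset":[0,8,1],"rotation":[0,0,0]},{"offset":[0,12,1],"rotation":[0,0,0]},{"offset":[0,12,1],"rotation":[0,0,0]},{"offset":[0,12,1],"rotation":[0,0,0]},{"offset":[0,12,1],"rotation":[0,0,0]}]'

```text
time: 4.87
tool_pos: [0.586, -0.1093, 0.1289]
tool_rot: [-3.138, -0.007, -0.321]
contact_force: [-2.4, 2.5, 8.6]
opening: 0.012
```

Run:
```python
from h import *
go(*bx(0,.065-.125),.126,BW)
```

```text
t 4.87 pos [ 0.586  -0.1093  0.1289] rot [-3.1384 -0.0073 -0.3213] F [-2.4  2.5  8.6] op 0.012
rz 0.0067 off mm after turn [-3.4 64.   2.9]
```

Request:
apply_moves --motion '[{"offset":[-1,12,0],"rotation":[0,0,0.003]},{"offset":[-1,12,0],"rotation":[-0.002,-0.004,0.003]},{"offset":[0,12,0],"rotation":[0,0,0]},{"offset":[0,12,0],"rotation":[0,0,0]},{"offset":[0,8,0],"rotation":[0,0,0]}]'

```text
time: 5.28
tool_pos: [0.5665, -0.1663, 0.129]
tool_rot: [-3.139, -0.009, -0.327]
contact_force: [0.8, 0.9, 0.8]
opening: 0.012
```

Run:
```python
from h import *
go(*bx(0,.065-.125),.126,BW)
```

```text
t 5.28 pos [ 0.5665 -0.1663  0.129 ] rot [-3.1393 -0.0089 -0.3274] F [0.8 0.9 0.8] op 0.012
rz 0.0006 off mm after turn [-3.3  3.7  3. ]
```

Request:
apply_moves --motion '[{"offset":[0,3,0],"rotation":[0,-0.004,0]},{"offset":[0,3,0],"rotation":[0,0,0]},{"offset":[0,2,0],"rotation":[0,0,0]}]'

```text
time: 5.53
tool_pos: [0.5651, -0.171, 0.129]
tool_rot: [-3.128, -0.005, -0.332]
contact_force: [4.4, 9.0, 1.4]
opening: 0.0116
```

Run:
```python
from h import *
go(*bx(0,.065-.125),.126,BW)
```

```text
t 5.53 pos [ 0.5651 -0.171   0.129 ] rot [-3.1282 -0.0051 -0.3321] F [4.4 9.  1.4] op 0.0116
rz -0.0041 off mm after turn [-3.4 -1.2  3. ]
```

Request:
apply_moves --motion '[{"offset":[0,-1,0],"rotation":[-0.006,0,0]},{"offset":[0,0,0],"rotation":[-0.006,0,0]},{"offset":[0,0,0],"rotation":[0,0,0]},{"offset":[0,0,-5],"rotation":[0,0,0]},{"offset":[0,0,-30],"rotation":[0,0,0]},{"offset":[0,-20,-30],"rotation":[0,0,0]},{"offset":[0,-30,-20],"rotation":[0,0,0]},{"offset":[0,-30,-10],"rotation":[0,0,0]}]' --grip 0.4

```text
time: 6.2
tool_pos: [0.5879, -0.0977, 0.2238]
tool_rot: [3.14, 0.008, -0.339]
contact_force: [1.8, -0.0, 0.2]
opening: 0.0544
```

Run:
```python
from h import *;from cell import *
go(*bx(0,.035),.22,BW)
s=observe();p=read_camera("wrist");cv2.imwrite("pics/w2.png",p["img"][:,:,::-1]);p=tocam(p,s["tool_pos"],s["tool_rot"])
for q in("seat","hook_a_tip","cover_ridge"):print(q,[(round(d["score"],2),np.round(d["location"],4)) for d in tip_of(q,p)])
print(proj(p,[(*bx(x,.035),.035) for x in(-.036,.036)]).round(1),proj(p,[(*bx(x,y),.009) for x in(-.025,.025) for y in(.022,.048)]).round(1))
print("exp",bx(.036,.035),bx(-.036,.035))
p=read_camera("top");cv2.imwrite("pics/t2.png",cv2.resize(p["img"][120:260,200:360],None,fx=4,fy=4)[:,:,::-1])
for q in("seat","hook_a_tip","cover_ridge"):print(q,[(round(d["score"],2),np.round(d["location"],4)) for d in tip_of(q,p)])
```

```text
t 6.2 pos [ 0.5879 -0.0977  0.2238] rot [ 3.1398  0.0079 -0.3392] F [ 1.8 -0.   0.2] op 0.0544
rz -0.0112 off mm after turn [ -1.5 -19.4   3.8]
seat [(0.83, array([ 0.5944, -0.0768,  0.0091]))]
hook_a_tip [(0.7, array([ 0.6307, -0.0911,  0.0336]))]
cover_ridge [(0.66, array([ 0.5617, -0.1683,  0.067 ]))]
[[240.4 220.6]
 [238.1 148.9]] [[253.7 201.6]
 [229.4 201.9]
 [252.8 155.4]
 [227.5 155.7]]
exp [ 0.62685605 -0.09046331] [ 0.55869447 -0.06726849]
seat [(0.61, array([ 0.5924, -0.0804,  0.0069]))]
hook_a_tip []
cover_ridge [(0.68, array([ 0.5599, -0.1703,  0.0626]))]
```

View pics/w2.png

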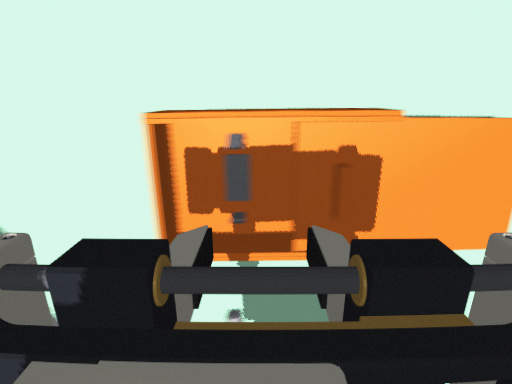

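View pics/t2.png

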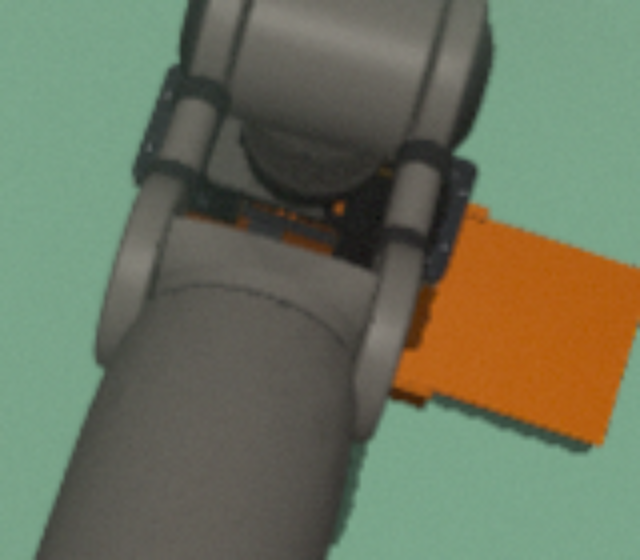

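Run:
```python
from h import *;from cell import *
s=observe();p=read_camera("wrist");p=tocam(p,s["tool_pos"],s["tool_rot"]);print(s["tool_pos"],s["qvel"].round(3))
im=np.clip(p["img"].astype(float)*1.6,0,255).astype(np.uint8)
np.save("w3.npy",p["img"]);
big=cv2.resize(im[90:270,130:330],None,fx=3.2,fy=3.2,interpolation=cv2.INTER_CUBIC)[:,:,::-1].copy()
def dr(X,c):
    for u in (proj(p,X)-[130,90]+.5)*3.2: cv2.circle(big,tuple(int(v) for v in u),3,c,-1)
dr([(*bx(x,y),.009) for x in(-.025,.025) for y in(.022,.048)],(0,255,0))
dr([(*bx(x,.035+y),.035) for x in(-.036,.036) for y in (-.007,.007)],(255,0,0))
dr([(*bx(x,y),.057) for x in(-.07,.07) for y in (.11,)],(255,0,255))
dr([(*bx(x,-.02),.054) for x in(-.05,.05)],(255,255,0))
cv2.imwrite("pics/w3.png",big)
```

```text
[ 0.58666781 -0.09820581  0.21980284] [ 0.     0.    -0.003  0.003  0.001  0.003]
```

View pics/w3.png

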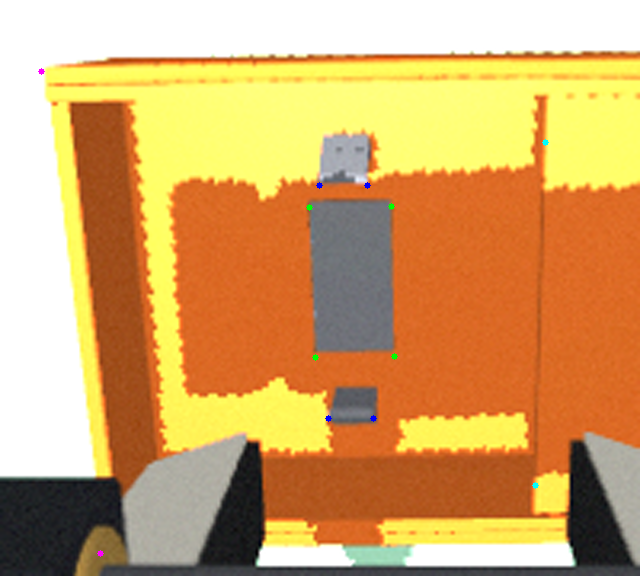

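Run:
```python
from h import *;from cell import *
print(observe()["qpos"].round(3))
go(.474,.2205,.22,.39)
```

```text
[-2.940e-01  5.370e-01  1.418e+00 -1.000e-03  1.200e+00  1.615e+00]
t 6.65 pos [ 0.5867 -0.0982  0.2199] rot [ 3.14    0.0131 -0.3384] F [-0.2  0.4 -0.1] op 0.0551
rz -0.7284 off mm after turn [ 1.690e+01 -3.377e+02 -1.000e-01]
```

Request:
apply_moves --motion '[{"offset":[2,-22,0],"rotation":[0,0,-0.12]},{"offset":[2,-24,0],"rotation":[0,0,-0.12]},{"offset":[2,-26,0],"rotation":[0,0,-0.12]},{"offset":[2,-28,0],"rotation":[0,0,-0.12]},{"offset":[2,-30,0],"rotation":[0,0,-0.12]},{"offset":[2,-30,0],"rotation":[0,0,-0.12]},{"offset":[2,-30,0],"rotation":[0,0,0]},{"offset":[2,-30,0],"rotation":[0,0,0]},{"offset":[2,-30,0],"rotation":[0,0,0]},{"offset":[0,-15,0],"rotation":[0,0,0]}]' --grip 0.2

```text
time: 7.48
tool_pos: [0.5637, 0.1542, 0.2146]
tool_rot: [-3.132, 0.019, 0.398]
contact_force: [1.3, -0.4, -0.2]
opening: 0.0737
```

Run:
```python
from h import *
go(.474,.2205,.2,.39)
```

```text
t 7.48 pos [0.5637 0.1542 0.2146] rot [-3.1319  0.0195  0.3984] F [ 1.3 -0.4 -0.2] op 0.0737
rz 0.0084 off mm after turn [-57.8 -95.4  14.6]
```

Request:
apply_moves --motion '[{"offset":[-18,-29,4],"rotation":[-0.009,0.02,0.008]},{"offset":[-18,-30,4],"rotation":[0,0,0]},{"offset":[-18,-29,3],"rotation":[0,0,0]},{"offset":[-3,-5,3],"rotation":[0,0,0]},{"offset":[0,0,0],"rotation":[0,0,0]},{"offset":[0,0,0],"rotation":[0,0,0]}]'

```text
time: 7.98
tool_pos: [0.4708, 0.2204, 0.1982]
tool_rot: [-3.141, 0.002, 0.389]
contact_force: [0.3, -0.2, -0.8]
opening: 0.0734
```

Run:
```python
from h import *;from cell import *
go(.474,.2205,.2,.39)
read_camera("wrist")
s=observe();p=read_camera("wrist");np.save("w4.npy",p["img"]);p=tocam(p,s["tool_pos"],s["tool_rot"]);print(s["tool_pos"],s["tool_rot"],s["qvel"].round(3))
for q in("cartridge_center","loop_a"):print(q,[(round(d["score"],2),np.round(d["location"],4)) for d in tip_of(q,p)])
im=p["img"];big=cv2.resize(im[60:280,130:380],None,fx=3,fy=2.7,interpolation=cv2.INTER_CUBIC)[:,:,::-1].copy()
def dr(X,c):
    for u in (proj(p,X)-[130,60]+.5)*[3,2.7]: cv2.circle(big,tuple(int(v) for v in u),2,c,-1)
C=(.4745,.2215,.39)
dr(place([(x*.05,y*.018,.006) for x in(-1,1) for y in(-1,1)],*C),(0,0,255))
dr(place([(x*.028,y*.015,.036) for x in(-1,1) for y in(-1,1)],*C),(255,0,0))
cv2.imwrite("pics/w4.png",big)
```

```text
t 7.98 pos [0.4708 0.2204 0.1982] rot [-3.1412e+00  2.3000e-03  3.8940e-01] F [ 0.3 -0.2 -0.8] op 0.0734
rz -0.0006 off mm after turn [ 3.   1.1 -1.8]
[0.47124397 0.22008844 0.19816912] [-3.14121629e+00  2.13708304e-03  3.88714149e-01] [-0.016  0.007 -0.017 -0.002 -0.     0.003]
cartridge_center [(0.88, array([0.3341, 0.1482, 0.0171])), (0.87, array([0.476 , 0.2207, 0.0195])), (0.2, array([0.5167, 0.3979, 0.0008]))]
loop_a [(0.93, array([5.158e-01, 2.366e-01, 5.000e-04])), (0.71, array([ 0.3543,  0.1017, -0.0021])), (0.63, array([ 0.4287,  0.2015, -0.0041])), (0.57, array([3.159e-01, 1.916e-01, 2.000e-04]))]
```

View pics/w4.png

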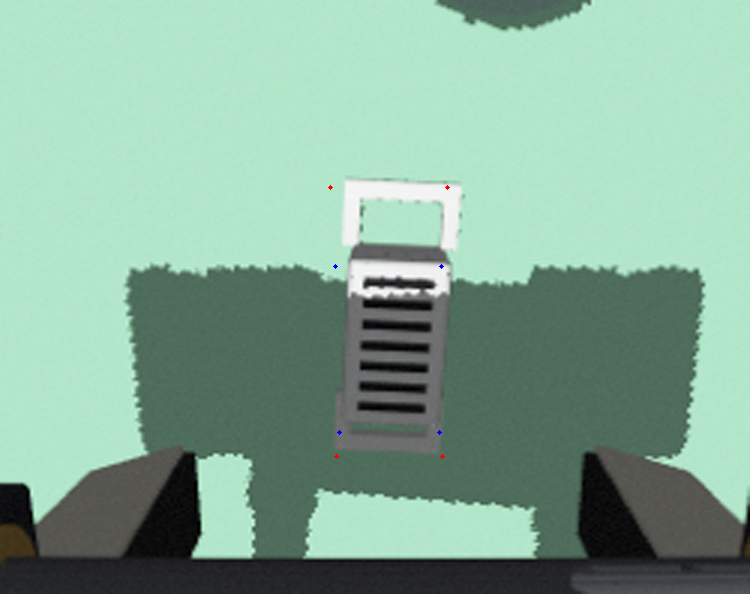

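Run:
```python
from h import *;from cell import *;from scipy.optimize import least_squares
s=observe();p=read_camera("wrist");p=tocam(p,[0.47124397,0.22008844,0.19816912],[-3.14121629e+00,2.13708304e-03,3.88714149e-01])
M=np.array([(.05,.018,.006),(.05,-.018,.006),(-.05,.018,.006),(-.05,-.018,.006),(.028,.015,.036),(.028,-.015,.036),(-.028,.015,.036),(-.028,-.015,.036)])
U=np.array([(344,180),(462,184),(335,449),(441,452),(350,261),(449,263),(343,424),(441,424)])/[3,2.7]+[130,60]-.5
f=lambda v:(proj(p,place(M,*v))-U).ravel()
r=least_squares(f,[.4745,.2215,.39],x_scale=[.01,.01,.1]);print(r.x,r.fun.reshape(-1,2).round(1))
go(r.x[0],r.x[1],.085,r.x[2])
```

```text
[0.47715497 0.22049514 0.34655053] [[-0.1 -0.4]
 [-0.5 -0.2]
 [ 0.3  0.1]
 [ 0.2  0.3]
 [-1.  -1. ]
 [ 1.3 -0.3]
 [-0.4  0.2]
 [ 0.1  1.5]]
t 8.23 pos [0.4718 0.2199 0.1983] rot [-3.1412e+00  1.3000e-03  3.8740e-01] F [ 0.7 -0.9 -0. ] op 0.0731
rz 0.0409 off mm after turn [  5.2   1.2 113.3]
```

Request:
apply_moves --motion '[{"offset":[5,1,25],"rotation":[0,0.001,0.041]},{"offset":[0,0,30],"rotation":[0,0,0]},{"offset":[0,0,25],"rotation":[0,0,0]},{"offset":[0,0,15],"rotation":[0,0,0]},{"offset":[0,0,0],"rotation":[0,0,0]}]' --grip 0.3

```text
time: 8.65
tool_pos: [0.4831, 0.2186, 0.1021]
tool_rot: [3.141, -0.009, 0.339]
contact_force: [-0.6, -1.9, 0.2]
opening: 0.0643
```

Run:
```python
from h import *
go(0.4772,.2205,.072,.3466)
```

```text
t 8.65 pos [0.4831 0.2186 0.1021] rot [ 3.1411 -0.0092  0.3386] F [-0.6 -1.9  0.2] op 0.0643
rz -0.008 off mm after turn [-4.9 -3.7 30.1]
```

Request:
apply_moves --motion '[{"offset":[-5,-4,8],"rotation":[0,-0.009,-0.008]},{"offset":[0,0,8],"rotation":[0,0,0]},{"offset":[0,0,5],"rotation":[0,0,0]},{"offset":[0,0,0],"rotation":[0,0,0]},{"offset":[0,0,0],"rotation":[0,0,0]}]'

```text
time: 9.07
tool_pos: [0.4789, 0.2203, 0.0811]
tool_rot: [3.141, -0.002, 0.345]
contact_force: [-0.1, -0.1, 0.5]
opening: 0.064
```

Run:
```python
from h import *
go(0.4772,.2205,.072,.3466)
```

```text
t 9.07 pos [0.4789 0.2203 0.0811] rot [ 3.1408e+00 -2.3000e-03  3.4540e-01] F [-0.1 -0.1  0.5] op 0.064
rz -0.0012 off mm after turn [-1.5 -0.8  9.1]
```

Request:
apply_moves --motion '[{"offset":[-1.5,-1,5],"rotation":[0,-0.002,0]},{"offset":[-0.5,0,4],"rotation":[0,0,0]},{"offset":[0,0,1],"rotation":[0,0,0]}]'

```text
time: 9.32
tool_pos: [0.4776, 0.221, 0.0721]
tool_rot: [3.141, -0.004, 0.346]
contact_force: [0.1, -0.1, -0.2]
opening: 0.0642
```

Run:
```python
from h import *
go(0.4772,.2205,.072,.3466)
```

```text
t 9.32 pos [0.4776 0.221  0.0721] rot [ 3.1405 -0.004   0.3456] F [ 0.1 -0.1 -0.2] op 0.0642
rz -0.001 off mm after turn [-0.5  0.3  0.1]
```

Request:
apply_moves --motion '[{"offset":[-0.5,0,0],"rotation":[0,-0.002,0]},{"offset":[0,0,0],"rotation":[0,0,0]},{"offset":[0,0,0],"rotation":[0,0,0]},{"offset":[0,0,0],"rotation":[0,0,0]},{"offset":[0,0,0],"rotation":[0,0,0]},{"offset":[0,0,0],"rotation":[0,0,0]}]' --grip 1 --grip_force 45

```text
time: 9.82
tool_pos: [0.4773, 0.221, 0.0725]
tool_rot: [3.141, -0.003, 0.346]
contact_force: [-0.6, 1.1, -1.0]
opening: 0.0297
```

Run:
```python
from h import *
go(0.4772,.2205,.072,.3466)
```

```text
t 9.82 pos [0.4773 0.221  0.0725] rot [ 3.1405e+00 -2.7000e-03  3.4570e-01] F [-0.6  1.1 -1. ] op 0.0297
rz -0.0009 off mm after turn [-0.2  0.4  0.5]
```

Request:
apply_moves --motion '[{"offset":[0,0,-10],"rotation":[0,0,0]},{"offset":[0,0,-25],"rotation":[0,0,0]},{"offset":[0,0,-30],"rotation":[0,0,0]},{"offset":[0,0,-25],"rotation":[0,0,0]},{"offset":[0,0,-15],"rotation":[0,0,0]}]'

```text
time: 10.23
tool_pos: [0.4745, 0.2202, 0.1796]
tool_rot: [3.141, 0.008, 0.346]
contact_force: [1.3, 0.3, -0.5]
opening: 0.0297
```

Run:
```python
from h import *
go(*bx(.002,.035),.17,BW)
```

```text
t 10.23 pos [0.4745 0.2202 0.1796] rot [3.1411 0.008  0.3456] F [ 1.3  0.3 -0.5] op 0.0297
rz 0.6736 off mm after turn [210.3 245.    9.6]
```

Request:
apply_moves --motion '[{"offset":[0,20,0],"rotation":[0,0.004,0.112]},{"offset":[0,28,0],"rotation":[0,0.004,0.112]},{"offset":[0,30,0],"rotation":[0,0,0.112]},{"offset":[4,30,0],"rotation":[0,0,0.112]},{"offset":[10,30,0],"rotation":[0,0,0.112]},{"offset":[15,28,0],"rotation":[0,0,0.112]},{"offset":[20,20,0],"rotation":[0,0,0]},{"offset":[20,10,0],"rotation":[0,0,0]}]'

```text
time: 10.9
tool_pos: [0.5386, 0.0069, 0.1927]
tool_rot: [-3.134, -0.014, -0.352]
contact_force: [-0.1, -0.2, -0.9]
opening: 0.0299
```

Run:
```python
from h import *
go(*bx(.002,.035),.17,BW)
```

```text
t 10.9 pos [0.5386 0.0069 0.1927] rot [-3.1338 -0.0136 -0.3518] F [-0.1 -0.2 -0.9] op 0.0299
rz -0.0238 off mm after turn [81.  63.8 22.7]
```

Request:
apply_moves --motion '[{"offset":[24,19,6],"rotation":[-0.008,-0.014,-0.024]},{"offset":[24,19,6],"rotation":[0,0,0]},{"offset":[20,16,6],"rotation":[0,0,0]},{"offset":[8,6,2],"rotation":[0,0,0]},{"offset":[0,0,0],"rotation":[0,0,0]},{"offset":[0,0,0],"rotation":[0,0,0]}]'

```text
time: 11.4
tool_pos: [0.5939, -0.0833, 0.1767]
tool_rot: [3.141, -0.004, -0.333]
contact_force: [-0.1, -0.0, -0.4]
opening: 0.0294
```

Run:
```python
from h import *
from cell import *
go(*bx(.002,.035),.125,BW)
p=read_camera("wrist");cv2.imwrite("pics/w5.png",p["img"][:,:,::-1])
p=read_camera("scene");cv2.imwrite("pics/s5.png",cv2.resize(p["img"][150:300,170:350],None,fx=4,fy=4)[:,:,::-1])
```

```text
t 11.4 pos [ 0.5939 -0.0833  0.1767] rot [ 3.1414 -0.0039 -0.333 ] F [-0.1 -0.  -0.4] op 0.0294
rz -0.005 off mm after turn [-0.5 -3.8 51.7]
```

View pics/w5.png

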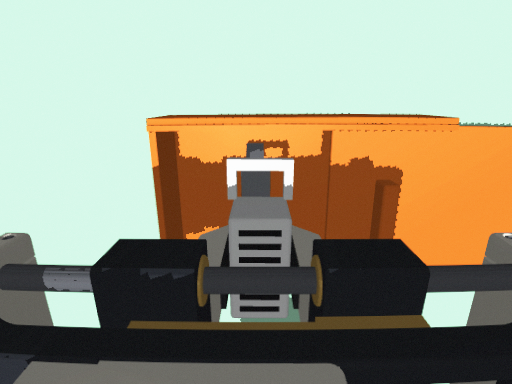

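View pics/s5.png

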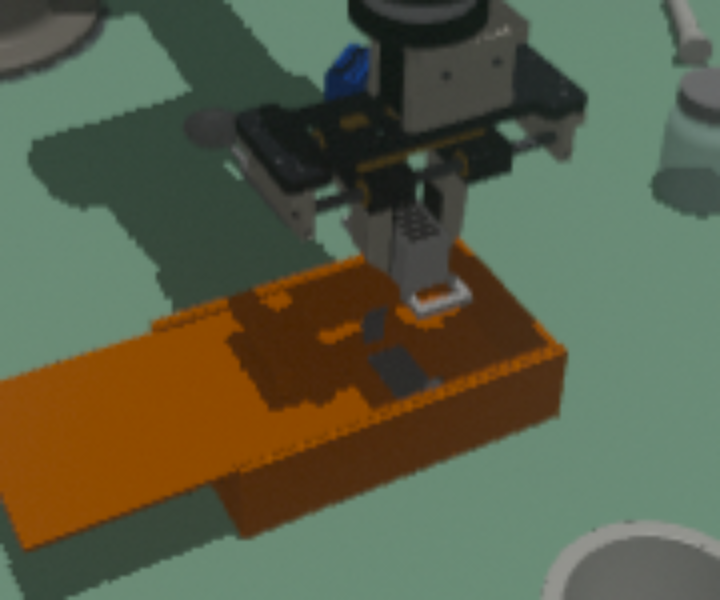

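Request:
apply_moves --motion '[{"offset":[0,-4,15],"rotation":[0,-0.004,-0.005]},{"offset":[0,0,17],"rotation":[0,0,0]},{"offset":[0,0,15],"rotation":[0,0,0]},{"offset":[0,0,5],"rotation":[0,0,0]},{"offset":[0,0,0],"rotation":[0,0,0]}]'

```text
time: 11.92
tool_pos: [0.5936, -0.0715, 0.1274]
tool_rot: [-3.14, -0.003, -0.319]
contact_force: [-0.3, -0.2, -0.1]
opening: 0.0297
```

Run:
```python
from h import *
go(*bx(.002,.035),.117,BW)
```

```text
t 11.92 pos [ 0.5936 -0.0715  0.1274] rot [-3.1404e+00 -3.0000e-03 -3.1910e-01] F [-0.3 -0.2 -0.1] op 0.0297
rz 0.0089 off mm after turn [ 3.6  7.2 10.4]
```

Request:
apply_moves --motion '[{"offset":[2,4,4],"rotation":[0,-0.003,0.004]},{"offset":[1,2,4],"rotation":[0,0,0.003]},{"offset":[0,0,1],"rotation":[0,0,0]},{"offset":[0,0,0],"rotation":[0,0,0]}]'

```text
time: 12.25
tool_pos: [0.5951, -0.077, 0.1205]
tool_rot: [-3.14, -0.003, -0.324]
contact_force: [-0.3, 0.4, -1.1]
opening: 0.0297
```

Run:
```python
from h import *
go(*bx(.002,.035),.117,BW)
```

```text
t 12.25 pos [ 0.5951 -0.077   0.1205] rot [-3.140e+00 -2.600e-03 -3.243e-01] F [-0.3  0.4 -1.1] op 0.0297
rz 0.0037 off mm after turn [0.4 2.5 3.5]
```

Request:
apply_moves --motion '[{"offset":[0.5,2,2],"rotation":[0,-0.002,0.003]},{"offset":[0,0.5,1],"rotation":[0,0,0]},{"offset":[0,0,0],"rotation":[0,0,0]}]'

```text
time: 12.5
tool_pos: [0.5952, -0.0803, 0.1183]
tool_rot: [-3.14, -0.002, -0.328]
contact_force: [0.3, 0.3, 0.4]
opening: 0.0295
```

Run:
```python
from h import *
from cell import *
go(*bx(.002,.035),.117,BW)
p=read_camera("wrist");c=np.clip(p["img"][110:300,150:350]*1.5,0,255).astype(np.uint8);cv2.imwrite("pics/w6.png",cv2.resize(c,None,fx=3,fy=3,interpolation=cv2.INTER_CUBIC)[:,:,::-1])
p=read_camera("scene");cv2.imwrite("pics/s6.png",cv2.resize(p["img"][190:280,200:320],None,fx=6,fy=6,interpolation=cv2.INTER_CUBIC)[:,:,::-1])
```

```text
t 12.5 pos [ 0.5952 -0.0803  0.1183] rot [-3.1399e+00 -2.3000e-03 -3.2820e-01] F [0.3 0.3 0.4] op 0.0295
rz -0.0002 off mm after turn [-0.8 -0.5  1.3]
```

View pics/w6.png

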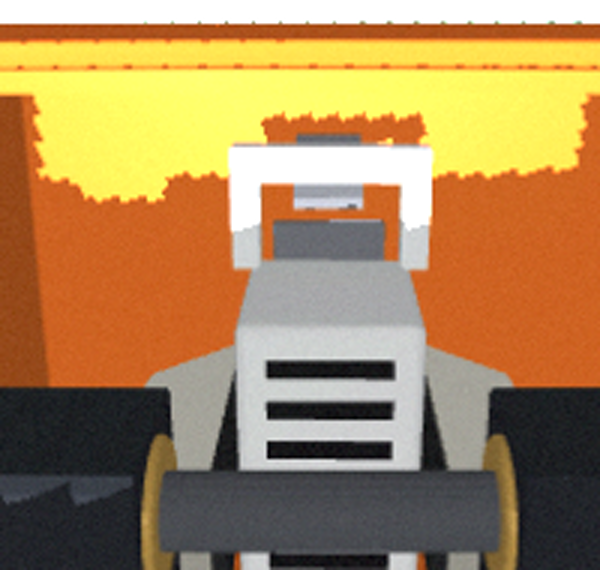

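View pics/s6.png

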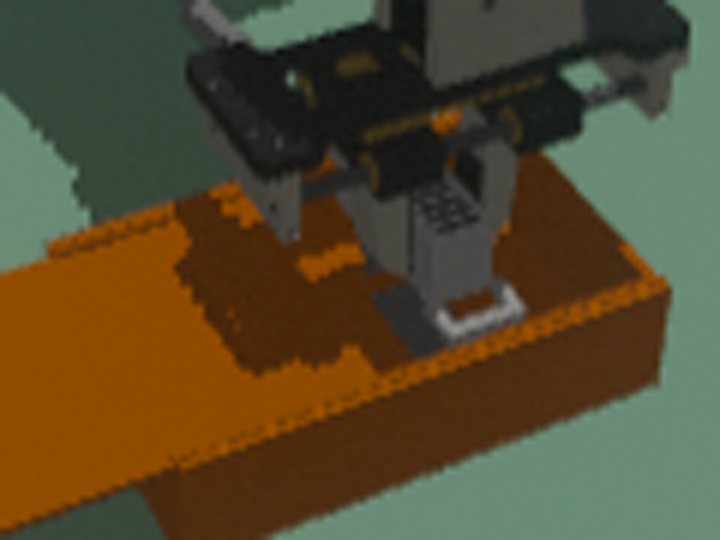

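Request:
apply_moves --motion '[{"offset":[-0.7,-0.5,5],"rotation":[0,-0.002,0]},{"offset":[0,0,5],"rotation":[0,0,0]},{"offset":[0,0,4],"rotation":[0,0,0]},{"offset":[0,0,0],"rotation":[0,0,0]}]' --grip_force 60

```text
time: 12.93
tool_pos: [0.5948, -0.0793, 0.1033]
tool_rot: [-3.14, -0.001, -0.328]
contact_force: [0.2, 0.1, -0.9]
opening: 0.0296
```

Run:
```python
from h import *
go(*bx(.002,.035),.0815,BW)
```

```text
t 12.93 pos [ 0.5948 -0.0793  0.1033] rot [-3.1398e+00 -7.0000e-04 -3.2810e-01] F [ 0.2  0.1 -0.9] op 0.0296
rz -0.0001 off mm after turn [-0.1  0.2 21.8]
```

Request:
apply_moves --motion '[{"offset":[0,0,4],"rotation":[0,0,0]},{"offset":[0,0,3],"rotation":[0,0,0]},{"offset":[0,0,1],"rotation":[0,0,0]}]'

```text
time: 13.18
tool_pos: [0.5951, -0.0793, 0.0943]
tool_rot: [-3.14, -0.001, -0.328]
contact_force: [0.1, -0.7, 2.4]
opening: 0.0295
```

Run:
```python
from h import *
go(*bx(.002,.035),.0815,BW)
```

```text
t 13.18 pos [ 0.5951 -0.0793  0.0943] rot [-3.1398e+00 -1.1000e-03 -3.2790e-01] F [ 0.1 -0.7  2.4] op 0.0295
rz 0.0001 off mm after turn [-0.3  0.3 12.8]
```

Request:
apply_moves --motion '[{"offset":[0,0,4],"rotation":[0,0,0]},{"offset":[0,0,4],"rotation":[0,0,0]},{"offset":[0,0,4],"rotation":[0,0,0]}]'

```text
time: 13.43
tool_pos: [0.5962, -0.0795, 0.084]
tool_rot: [-3.139, -0.005, -0.328]
contact_force: [-1.9, 0.1, 1.4]
opening: 0.0293
```

Run:
```python
from h import *
go(*bx(.002,.035),.0815,BW)
```

```text
t 13.43 pos [ 0.5962 -0.0795  0.084 ] rot [-3.1394 -0.0048 -0.3279] F [-1.9  0.1  1.4] op 0.0293
rz 0.0001 off mm after turn [-1.5  0.6  2.5]
```

Request:
apply_moves --motion '[{"offset":[-0.7,0,4],"rotation":[0,-0.004,0]},{"offset":[0,0,3],"rotation":[0,0,0]},{"offset":[0,0,3],"rotation":[0,0,0]}]'

```text
time: 13.68
tool_pos: [0.596, -0.0792, 0.0814]
tool_rot: [-3.14, -0.003, -0.327]
contact_force: [-10.5, 1.9, 27.2]
opening: 0.0295
```

Run:
```python
from h import *
go(*bx(.002,.035),.0815,BW)
```

```text
t 13.68 pos [ 0.596  -0.0792  0.0814] rot [-3.1397 -0.0035 -0.3273] F [-10.5   1.9  27.2] op 0.0295
rz 0.0007 off mm after turn [-1.1  0.7 -0.1]
```

Request:
apply_moves --motion '[{"offset":[-0.5,0,3],"rotation":[0,-0.002,0]},{"offset":[0,0,3],"rotation":[0,0,0]}]'

```text
time: 13.85
tool_pos: [0.5959, -0.0792, 0.0814]
tool_rot: [-3.14, -0.005, -0.327]
contact_force: [-11.4, 2.9, 27.5]
opening: 0.0296
```

Request:
apply_moves --motion '[{"offset":[0,0,-1.5],"rotation":[0,0,0]},{"offset":[0,0,-1.5],"rotation":[0,0,0]},{"offset":[0,0,-1.5],"rotation":[0,0,0]}]'

```text
time: 14.1
tool_pos: [0.595, -0.079, 0.0827]
tool_rot: [-3.14, -0.003, -0.327]
contact_force: [3.1, 0.2, -10.3]
opening: 0.0299
```

Run:
```python
from h import *
from cell import *
go(*bx(.002,.035),.0815,BW)
p=read_camera("wrist");c=np.clip(p["img"][110:300,150:350]*1.5,0,255).astype(np.uint8);cv2.imwrite("pics/w7.png",cv2.resize(c,None,fx=3,fy=3,interpolation=cv2.INTER_CUBIC)[:,:,::-1])
```

```text
t 14.1 pos [ 0.595  -0.079   0.0827] rot [-3.1399e+00 -2.7000e-03 -3.2720e-01] F [  3.1   0.2 -10.3] op 0.0299
rz 0.0008 off mm after turn [-0.1  0.6  1.2]
```

View pics/w7.png

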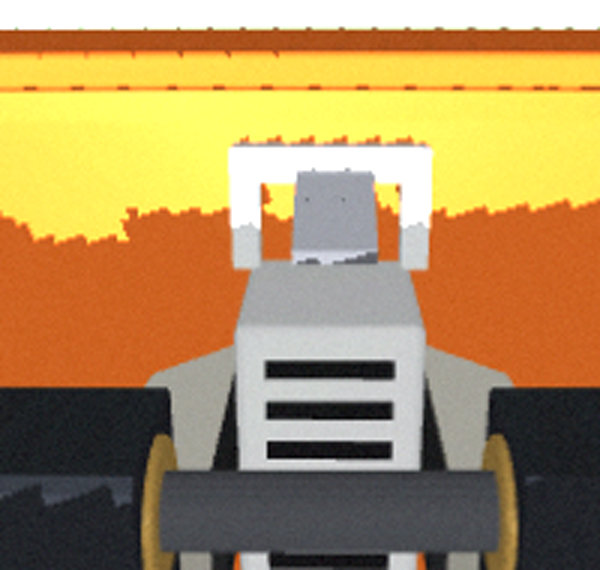

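Request:
apply_moves --motion '[{"offset":[0,0,1],"rotation":[0,0,0]},{"offset":[0,0,0],"rotation":[0,0,0]},{"offset":[0,0,0],"rotation":[0,0,0]},{"offset":[0,0,0],"rotation":[0,0,0]}]' --grip 0.45 --grip_force 12

```text
time: 14.48
tool_pos: [0.5948, -0.079, 0.0812]
tool_rot: [-3.14, -0.001, -0.327]
contact_force: [-0.1, 0.0, 0.7]
opening: 0.0488
```

Request:
apply_moves --motion '[{"offset":[0,0,-5],"rotation":[0,0,0]},{"offset":[0,0,-15],"rotation":[0,0,0]},{"offset":[0,0,-25],"rotation":[0,0,0]},{"offset":[0,0,-30],"rotation":[0,0,0]},{"offset":[0,0,-30],"rotation":[0,0,0]},{"offset":[0,0,-30],"rotation":[0,0,0]},{"offset":[0,0,-5],"rotation":[0,0,0]},{"offset":[0,0,0],"rotation":[0,0,0]},{"offset":[0,0,0],"rotation":[0,0,0]}]'

```text
time: 15.23
tool_pos: [0.594, -0.0791, 0.2319]
tool_rot: [-3.14, -0.003, -0.327]
contact_force: [-0.0, -1.2, 0.7]
opening: 0.0502
```

Run:
```python
from h import *
from cell import *
go(*bx(.0,-.06),.17,BW)
s=observe();p=read_camera("wrist");p=tocam(p,s["tool_pos"],s["tool_rot"]);im=np.clip(p["img"][100:280,140:400]*1.5,0,255).astype(np.uint8)
big=cv2.resize(im,None,fx=3,fy=3,interpolation=cv2.INTER_CUBIC)[:,:,::-1].copy()
for h,c in((.045,(0,0,255)),(.059,(255,0,0))):
  for u in (proj(p,[(*bx(.002+x*.028,.035+y*.015),h) for x in(-1,1) for y in(-1,1)])-[140,100]+.5)*3: cv2.circle(big,tuple(int(v) for v in u),3,c,-1)
cv2.imwrite("pics/w8.png",big)
p=read_camera("scene");cv2.imwrite("pics/s8.png",cv2.resize(p["img"][190:280,200:320],None,fx=6,fy=6,interpolation=cv2.INTER_CUBIC)[:,:,::-1])
```

```text
t 15.23 pos [ 0.594  -0.0791  0.2319] rot [-3.1402e+00 -3.0000e-03 -3.2720e-01] F [-0.  -1.2  0.7] op 0.0502
rz 0.0008 off mm after turn [-1.2 95.2 61.9]
```

View pics/w8.png

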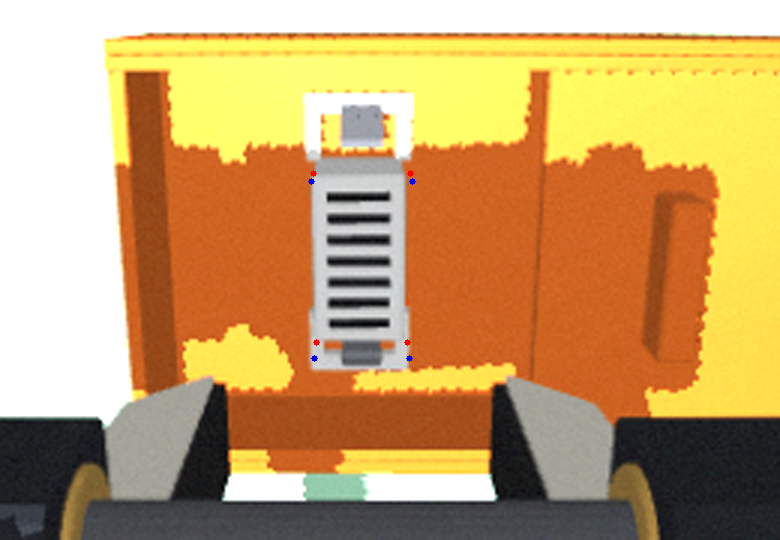

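View pics/s8.png

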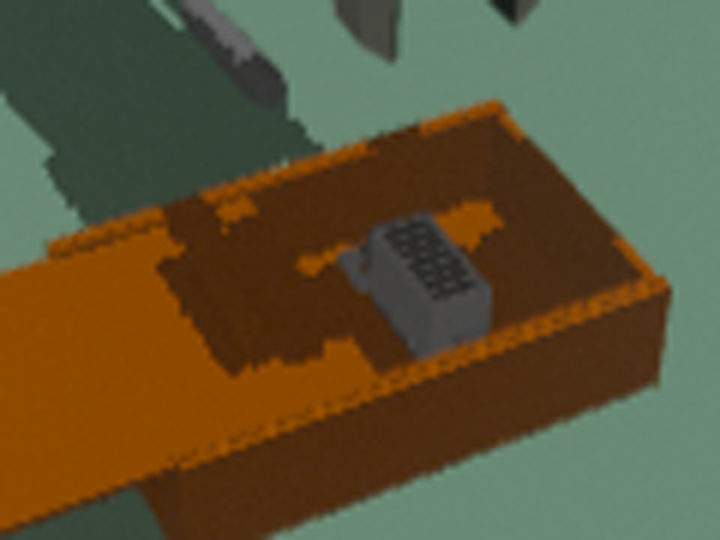

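Request:
apply_moves --motion '[{"offset":[0,25,15],"rotation":[0,0,0]},{"offset":[0,30,15],"rotation":[0,0,0]},{"offset":[0,25,15],"rotation":[0,0,0]},{"offset":[0,14,10],"rotation":[0,0,0]},{"offset":[0,0,5],"rotation":[0,0,0]},{"offset":[0,0,0],"rotation":[0,0,0]}]'

```text
time: 15.83
tool_pos: [0.5594, -0.1684, 0.1599]
tool_rot: [-3.138, 0.013, -0.325]
contact_force: [-0.8, -0.5, -0.1]
opening: 0.0506
```

Run:
```python
from h import *
go(*bx(.002,-.06),.125,BW)
```

```text
t 15.83 pos [ 0.5594 -0.1684  0.1599] rot [-3.1381  0.0127 -0.3246] F [-0.8 -0.5 -0.1] op 0.0506
rz 0.0034 off mm after turn [ 4.7 -0.5 34.9]
```

Request:
apply_moves --motion '[{"offset":[4,-1,12],"rotation":[-0.004,0.012,0.003]},{"offset":[0,0,12],"rotation":[0,0,0]},{"offset":[0,0,8],"rotation":[0,0,0]},{"offset":[0,0,0],"rotation":[0,0,0]}]'

```text
time: 16.17
tool_pos: [0.5638, -0.1656, 0.1251]
tool_rot: [-3.141, 0.004, -0.327]
contact_force: [0.1, 0.1, -0.5]
opening: 0.0505
```

Run:
```python
from h import *
go(*bx(.002,-.06),.125,BW)
```

```text
t 16.17 pos [ 0.5638 -0.1656  0.1251] rot [-3.141   0.0039 -0.3267] F [ 0.1  0.1 -0.5] op 0.0505
rz 0.0013 off mm after turn [1.5 3.5 0.1]
```

Request:
apply_moves --motion '[{"offset":[0,3,0],"rotation":[0,0.003,0]},{"offset":[0,0.5,0.5],"rotation":[0,0,0]},{"offset":[0,0,0.5],"rotation":[0,0,0]},{"offset":[0,0,0.5],"rotation":[0,0,0]},{"offset":[0,0,0.5],"rotation":[0,0,0]},{"offset":[0,0,0],"rotation":[0,0,0]},{"offset":[0,0,0],"rotation":[0,0,0]},{"offset":[0,0,0],"rotation":[0,0,0]}]' --grip 1 --grip_force 12

```text
time: 16.83
tool_pos: [0.564, -0.1678, 0.1254]
tool_rot: [-3.141, -0.002, -0.324]
contact_force: [0.7, 0.4, -3.4]
opening: 0.0117
```

Run:
```python
from h import *
go(*bx(.002,.065),.125,BW)
```

```text
t 16.83 pos [ 0.564  -0.1678  0.1254] rot [-3.1411e+00 -2.4000e-03 -3.2450e-01] F [ 0.7  0.4 -3.4] op 0.0117
rz 0.0035 off mm after turn [   0.6 -123.4    0.4]
```

Request:
apply_moves --motion '[{"offset":[0,-8,0],"rotation":[0,0,0.003]},{"offset":[0,-12,0],"rotation":[0,0,0]},{"offset":[0,-12,0],"rotation":[0,0,0]},{"offset":[0,-12,0],"rotation":[0,0,0]},{"offset":[0,-12,0],"rotation":[0,0,0]},{"offset":[0,-12,0],"rotation":[0,0,0]}]'

```text
time: 17.33
tool_pos: [0.5872, -0.0995, 0.1254]
tool_rot: [3.14, -0.002, -0.33]
contact_force: [0.4, -1.7, -1.4]
opening: 0.0115
```

Run:
```python
from h import *
go(*bx(.002,.065),.125,BW)
```

```text
t 17.33 pos [ 0.5872 -0.0995  0.1254] rot [ 3.1404e+00 -2.5000e-03 -3.2970e-01] F [ 0.4 -1.7 -1.4] op 0.0115
rz -0.0017 off mm after turn [  0.6 -51.3   0.4]
```

Request:
apply_moves --motion '[{"offset":[0,-11,0],"rotation":[0,0,-0.002]},{"offset":[0,-11,0],"rotation":[0,0,0]},{"offset":[0,-11,0],"rotation":[0,0,0]},{"offset":[0,-8,0],"rotation":[0,0,0]},{"offset":[0,-4,0],"rotation":[0,0,0]}]'

```text
time: 17.75
tool_pos: [0.6038, -0.0502, 0.1253]
tool_rot: [3.138, -0.003, -0.323]
contact_force: [-6.9, -23.6, 0.6]
opening: 0.0125
```

Run:
```python
from h import *
go(*bx(.002,.065),.125,BW)
```

```text
t 17.75 pos [ 0.6038 -0.0502  0.1253] rot [ 3.1376 -0.0034 -0.3227] F [ -6.9 -23.6   0.6] op 0.0125
rz 0.0053 off mm after turn [0.8 0.7 0.3]
```

Request:
apply_moves --motion '[{"offset":[0,-2,0],"rotation":[0.002,0,0]},{"offset":[0,-2,0],"rotation":[0.002,0,0]}]'

```text
time: 17.92
tool_pos: [0.6039, -0.0503, 0.1253]
tool_rot: [3.131, -0.002, -0.32]
contact_force: [-4.2, -9.8, 0.5]
opening: 0.0117
```

Request:
apply_moves --motion '[{"offset":[0,-1,0],"rotation":[0,0,0]},{"offset":[0,0,0],"rotation":[0,0,0]},{"offset":[0,0,0],"rotation":[0,0,0]},{"offset":[0,0,0],"rotation":[0,0,0]},{"offset":[0,0,-5],"rotation":[0,0,0]},{"offset":[0,0,-20],"rotation":[0,0,0]},{"offset":[0,0,-30],"rotation":[0,0,0]},{"offset":[0,10,-30],"rotation":[0,0,0]},{"offset":[0,20,-20],"rotation":[0,0,0]}]' --grip 0.4

```text
time: 18.67
tool_pos: [0.5932, -0.0717, 0.2298]
tool_rot: [3.133, 0.012, -0.317]
contact_force: [1.0, 0.5, -0.2]
opening: 0.0554
```

Request:
apply_moves --motion '[{"offset":[0,0,0],"rotation":[0,0,0]},{"offset":[0,0,0],"rotation":[0,0,0]},{"offset":[0,0,0],"rotation":[0,0,0]}]'

```text
time: 18.92
tool_pos: [0.5946, -0.0737, 0.236]
tool_rot: [3.134, 0.001, -0.319]
contact_force: [-0.9, -0.8, 0.1]
opening: 0.0549
```

Run:
```python
from h import *
from cell import *
go(*bx(.002,.035),.22,BW)
s=observe();p=read_camera("wrist");p=tocam(p,s["tool_pos"],s["tool_rot"]);im=p["img"][80:280,110:380]
big=cv2.resize(im,None,fx=2.9,fy=2.9,interpolation=cv2.INTER_CUBIC)[:,:,::-1].copy()
for o,c in((0,(255,0,0)),(.005,(0,0,255))):
  for u in (proj(p,[(*bx(.002+x,.065-o+y),.072) for x in(-.025,.025) for y in(-.006,.006)])-[110,80]+.5)*2.9: cv2.circle(big,tuple(int(v) for v in u),2,c,-1)
cv2.imwrite("pics/w9.png",big)
print([(round(d["score"],2),((np.array(d["location"])[:2]-BO)@[-np.sin(BW),np.cos(BW)]).round(4)) for d in tip_of("cover_ridge",p)])
p=read_camera("scene");cv2.imwrite("pics/s9.png",p["img"][:,:,::-1])
```

```text
t 18.92 pos [ 0.5946 -0.0737  0.236 ] rot [ 3.1337e+00  9.0000e-04 -3.1930e-01] F [-0.9 -0.8  0.1] op 0.0549
rz 0.0087 off mm after turn [ 2.   5.5 16. ]
[]
```

View pics/w9.png

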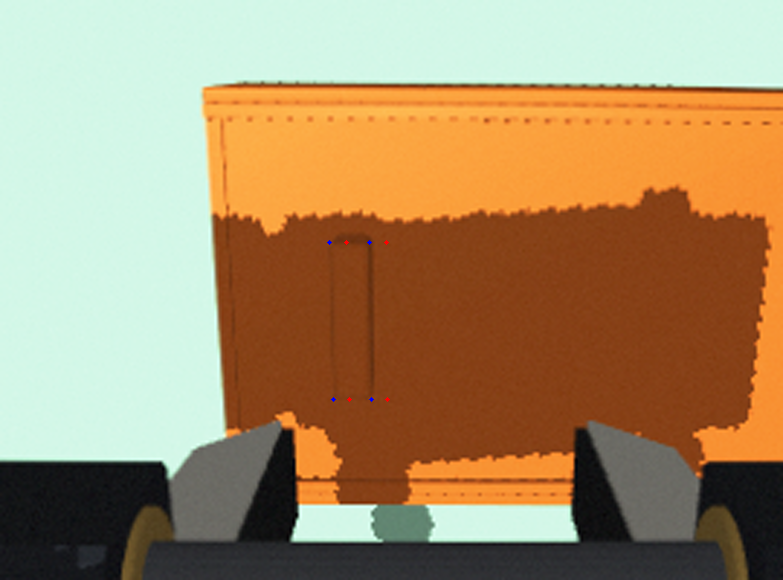

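View pics/s9.png

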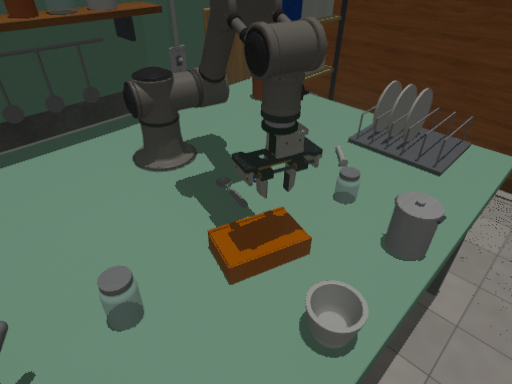

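```bash
python3 -c "
from cell import *
print(hand_in(),observe()['time'])"
```

```text
the job is handed in; nothing more can be done
the job is handed in; nothing more can be done
```

The job was handed in at about 19 s of the 67 s allowed. The cartridge is clipped into the orange box, and the cover is closed again.

- **Cover open:** I gripped the ridge and slid the cover back to its stop.
- **Cartridge:** I took the white cartridge across its 30 mm width and pushed it straight down over both hooks.
    - It reached seat level with 27 N of resistance.
    - On a pull-up test it rose about 1.2 mm and then held against 10 N, which fits both sides being latched. I had no separate reading for each hook.
    - The picture after release showed its top at the clipped height and both hooks through their windows.
- **Cover shut:** I slid it forward until it hit the stop with about 24 N, then let go.
    - In the last wrist picture the ridge lies within about 0.6 mm of its shut position, which is inside the calibration error.
    - The ridge detector returned nothing for that picture, so this rests on the picture overlay and the contact force.
- **Other checks:** The wrist camera placed the seat about 2 mm further along the box's x than the fixed cameras did. I used the wrist measurement for both picking and placing, so the error cancelled.
- **Other objects:** I did not touch the jars, the pestle or the blue look-alike. Both jars and the pestle look unmoved in the last scene picture; the blue one isn't clear in it. The gripper ended clear of everything, about 0.1 m above the box.

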